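# Find and punch the balance point of a ballasted bar

### The arm

A 6-joint arm with a two-finger parallel gripper is mounted at the origin on a cart in front of the work surface, level with it; the furniture and walls round the work are solid. World frame = base frame: x ahead of the robot, y to its left, z up, the work surface at z = 0. Lengths are in mm, angles in rad, forces in N, time in s.
With the tool pointing down it reaches from about 275 to 1000 mm from the base axis. Payload 8.4 kg.
Tool frame: the origin (TCP) lies at the very end of the fingers, on their centre line; the grasp point (between the pads) lies 19 mm behind it; z points along the fingers, y is the direction in which the jaws open and shut (so a half turn about z gives the same grasp; the last joint's range is limited). The gripper opens to 85 mm and grips with 20 to 120 N. Pads are 22 mm wide; open, the fingers measure 114 mm over their backs; the gripper's body (76 mm by 85 mm) begins 54 mm behind the grasp point. The pads swing forward as they close: fully open they stand 13 mm farther back than shut.
Start: joints at [1.248, 0.353, 1.633, -0, 1.155, -0.002], TCP at [197.077, 593.118, 231.281] pointing down, gripper open.
Joint ranges: [-2.63, 2.63], [-0.92, 2.1], [0.06, 2.66], [-1.3, 4.44], [0, 2.69], [-3.02, 3.02]. Speed limits (rad/s): [2.22, 2.22, 2.79, 3.14, 3.14, 3.14].

### API

Orientations are given as [roll, pitch, yaw] about the fixed x, y, z axes, in that order (R = Rz(yaw) Ry(pitch) Rx(roll)).
In Python, from rig import readout, grab_frame, calibration, r gives the robot as it stands. The module is installed in compiled form; this text tells all that it offers.
- The arm moves only by the tool play_rows, never from a script. Its argument "rows" is a list of rows, each a list of 3 entries, a list of its own where there are three numbers: the closure in counts, from 0 (fully open) to 255 (shut), then the shift along the tool's x, y, z in cm, then the turn, a rotation vector about the tool's x, y, z in rad. In form: [[gripper, [dx, dy, dz], [rx, ry, rz]], ...]. A call has 1 to 12 rows; each row is the pose to reach, as a shift and turn from the pose commanded when the call began, along the tool's axes at that moment; what a row does not reach only later rows make up. A row lasts 1/12 s, in which the tool goes at most 41.7 mm and 7.16 degrees, less where a joint would pass 70% of its speed; a pose out of reach is approached as far as the arm can. A call with a gripper value outside its range is refused whole. The fingers move at their own pace and stop on an object; "squeeze" is the grip in N (left out, the last holds). Time passes only in rows, so rows that repeat a pose let the fingers close. It gives the time, the measured TCP pose, the force and the opening at its end, in the units of the state.
- readout.sense(): the state, without advancing time (a new reading comes with each control period).
- grab_frame(name): name is "scene" or "top"; returns (picture, depth): 420x560x3 uint8, red, green, blue; 420x560 float32, mm along the optical axis (not along the pixel's ray), 0 where there is no reading.
- calibration(name): a dict with "vfov" (degrees; the focal length in pixels is half the picture's height over the tangent of half this angle, whatever the lens; pixels are square), "cx", "cy" (the principal point, pixels), "k1" (the pictures are not rectified: a ray, as slopes to the right and down, at radius r is drawn at 1 + k1 r^2 times it, then the intrinsics apply), "cam_to_world" (4x4, takes a point from camera to world coordinates). Camera axes: x right, y down, z forward; pixel columns grow to the right and rows downward; lengths in mm; the calibration is good to about 2 mm. A picture is of the moment at which its call begins. calibration takes no time and is no camera call.
- r.sign_off(): hands the job in, once; it reports no verdict.
The state is a dict: "clock": time; "qpos": joint angles; "qvel": joint speeds; "joint_efforts": joint torques, N m; "eef_pos": TCP position; "tcp_rot": TCP orientation; "contact_force": force on the tool from outside, world axes, zero at the start; "wrist_torque": the same for the moment, N m; "opening": opening from 0.0 (shut) to 1.0 (fully open).
Only numpy, scipy, OpenCV 4.12 (cv2) and the standard library are available. Lean on these libraries where they do the work, as an engineer would, in place of code of your own. Each camera call takes 0.05 s, during which the arm holds its last target.

### The job

The ballasted bar lies tipped over on the knife edge of the balancing stand. Gently slide it lengthwise along the knife edge, without lifting it off or forcing it against the stand, until it balances level by itself when let go; then press the knob of the spring punch above the edge all the way down to mark that point, and let go so that the bar is left balanced. Leave the things around it where they are.

Things in the scene. Friction and masses are not known exactly. Their poses are not given: they have to be found in the camera images.
- stand: Balancing stand, fixed. Steel base plate 74 x 200 x 8 mm; origin at the centre of its underside on the table, z up, y along the bar. Two cheeks 8 mm thick, 40 mm long (y), 24 mm apart inside, 90 mm high, guide the bar with 2 mm play each side; a bridge over them (underside 82 mm high) carries the spring punch above the knife edge. Limit: 25 N between bar and stand.
- edge (a point): Middle of the knife edge's top, 50 mm above the table, right above the stand's origin. The top is a flat land 8 mm wide along the stand's y and 22 mm along x. The bar rests level only when its balance point is on this land (within about 4 mm of this point along y); otherwise it tips to its heavier side once let go, rocking a second or so; near the land's border it may hang half tipped.
- pad (a point): Centre of the top of the rest pad at y = +75 mm of the stand, 44 mm high; an equal pad stands at y = -75 mm. Pads are 14 mm wide (x) and 12 mm long (y). A tipped bar comes to rest on one (tilt about 0.08 rad).
- bar: Loose plain steel bar, 20 x 260 x 16 mm (x, y, z), black end plugs; origin at the centre of its underside, y along its length, z up. About 0.5 kg. Hidden ballast puts its balance point within 20 mm of mid-length, either side, different each time. Starts between the cheeks, its y along the stand's y, shifted about 33 mm to +y, its +y end down on the pad.
- bar_end (a point): Centre of the bar's +y end face, 130 mm from mid-length. The bar can be pinched across its 20 mm width from above, anywhere beyond the pads.
- punch (a joint): Travel of the spring punch's knob, m: 0 up, 0.012 fully down. It springs back. Its tip meets the top of a level bar at about 0.005; full travel takes about 6 N.
- punch_top (a point): Centre of the top of the punch's round black knob, 22 mm across, 128 mm above the table when up, right above the middle of the knife edge. Pressed straight down.
- punch_tip: The punch's sprung steel tip, a pin 5 mm across that points down; origin at its lower end, 71 mm above the table (5 mm above a level bar) when the knob is up.
- tape_roll: Bystander: roll of tape lying flat, 80 mm across, 20 mm high; origin at the centre of its underside.
- gauge_block: Bystander: grey steel block 60 x 30 x 45 mm; origin at the centre of its underside.
- coupling_a: Bystander: white round coupling standing upright, 33 mm across, 46 mm high; origin at the centre of its underside.
- adapter_a: Bystander: black plug adapter lying flat, 44 x 91 x 26 mm; origin at the centre of its underside.

How it is judged (in metres and radians):
On the way, in this order (a step that is already met when the one before it is completed fails the run):
1. the bar lies level on the knife edge by itself, not touched by the robot, for half a second (angle between bar's own z axis and vertical below 0.03 rad and contact force between each of the arm, the fingers and bar below 0.05 N and z of bar in the frame of stand between 0.045 and 0.055 m and value of joint punch below 0.003 m and angular speed of bar below 0.1 rad/s), for 0.5 s.
2. the punch is pressed so that its tip bears on the level bar with over 1 N, the robot not touching the bar (contact force between punch_tip and bar above 1 N and value of joint punch above 0.007 m and angle between bar's own z axis and vertical below 0.03 rad and contact force between each of the arm, the fingers and bar below 0.05 N), for 0.1 s.
At the end, for the whole second after the job is handed in: The bar rests level (within 0.03 rad) and still on the knife edge, its underside within 5 mm of the edge's height, with the punch sprung back up (within 3 mm) clear of it (angle between bar's own z axis and vertical below 0.03 rad and z of bar in the frame of stand between 0.045 and 0.055 m and value of joint punch below 0.003 m and linear speed of bar below 0.02 m/s and angular speed of bar below 0.1 rad/s and contact force between punch_tip and bar below 0.1 N); the robot touches nothing.
It fails at once if the bar pressed against the stand with more than 25 N (contact force between bar and stand above 25 N).
It fails at once if the bar lifted off the knife edge (its middle over 15 mm above it) or dropped from it (z of bar in the frame of stand above 0.065 m or z of bar in the frame of stand below 0.03 m).
It fails at once if the tape roll, gauge block, coupling or adapter moved by more than 20 mm (distance of any of tape_roll, gauge_block, coupling_a, adapter_a from where it was at the start of the episode above 0.02 m).
It also fails if it takes over 61 s, if anything falls off the work surface, if the arm or the gripper's body presses on something with over 40 N, if the wrist force passes 120 N, or if a joint passes its speed limit or range.

## Working session

There is one attempt and no reset: what is moved stays moved. The work goes in short steps, Python scripts to look and compute and a tool call to move; the robot and the scene stay as the last step left them, time stands still between calls to the robot, and variables do not carry over. Pictures are saved under pics/ and viewed, and the job is handed in when it is done.

Besides the shell and the picture viewer there is one more tool, called after "Call:" as name(argument=value, ...) on one line, values as JSON. play_rows: Moves the arm, as the interface text tells. Its arguments: {"type":"object","properties":{"rows":{"type":"array"},"squeeze":{"type":"number"}},"required":["rows"]}

```bash
mkdir -p pics; cat > h.py <<'E'
import numpy as np, cv2
from rig import readout, grab_frame, calibration, r
def save(name,fn):
    p,d=grab_frame(name); cv2.imwrite('pics/'+fn,p[:,:,::-1]); np.savez('pics/'+fn+'.npz',p=p,d=d); return p,d
def K(name):
    c=calibration(name); f=210/np.tan(np.radians(c['vfov'])/2); return c,f
def ray(name,u,v):
    c,f=K(name); x=(u-c['cx'])/f; y=(v-c['cy'])/f
    a,b=x,y
    for _ in range(20):
        s=1+c['k1']*(a*a+b*b); a,b=x/s,y/s
    T=np.array(c['cam_to_world']); return T[:3,3],T[:3,:3]@np.array([a,b,1.])
def onz(name,u,v,z):
    o,d=ray(name,u,v); return o+d*(z-o[2])/d[2]
def ond(name,u,v,dep):
    o,d=ray(name,u,v); return o+d*dep
def proj(name,P):
    c,f=K(name); T=np.array(c['cam_to_world']); q=T[:3,:3].T@(np.array(P,float)-T[:3,3]); a,b=q[0]/q[2],q[1]/q[2]; s=1+c['k1']*(a*a+b*b)
    return c['cx']+f*a*s, c['cy']+f*b*s
E
python3 - <<'E'
from h import *
for n in('scene','top'):
    save(n,n+'0.png'); c=calibration(n); print(c)
print(readout.sense())
E
```

```text
{'vfov': 46.2845410428255, 'cx': 282.8883724877412, 'cy': 206.5481445907576, 'k1': -0.0392299563256249, 'cam_to_world': array([[ 5.60934804e-01, -6.19158564e-01,  5.49540552e-01,
        -1.01347759e+02],
       [-8.27853051e-01, -4.16805221e-01,  3.75410088e-01,
        -3.36869629e+02],
       [-3.38699965e-03, -6.65519406e-01, -7.46372861e-01,
         9.76661764e+02],
       [ 0.00000000e+00,  0.00000000e+00,  0.00000000e+00,
         1.00000000e+00]])}
{'vfov': 54.117088303080564, 'cx': 280.9667260729857, 'cy': 213.55592625949743, 'k1': -0.0664747468712125, 'cam_to_world': array([[ 9.03071597e-03, -9.87586207e-01,  1.56818145e-01,
         3.54510719e+02],
       [-9.99958579e-01, -8.74111941e-03,  2.53626866e-03,
         9.87853329e+01],
       [-1.13401781e-03, -1.56834554e-01, -9.87624239e-01,
         1.09747696e+03],
       [ 0.00000000e+00,  0.00000000e+00,  0.00000000e+00,
         1.00000000e+00]])}
{'clock': 0.1, 'qpos': array([ 1.24761228e+00,  3.53600192e-01,  1.63407499e+00, -1.82002356e-05,
        1.15523431e+00, -2.42153168e-03]), 'qvel': array([-0.00071069, -0.00294232, -0.00151461, -0.00032403,  0.00016934,
       -0.00128377]), 'joint_efforts': array([ 9.79386641e-04, -6.06358337e+01, -3.42816210e+01,  2.86439374e-06,
        4.13936665e-03, -1.38343361e-05]), 'eef_pos': array([196.93180321, 592.68964139, 230.6169521 ]), 'tcp_rot': array([-3.14027578e+00,  1.34527198e-05,  2.82083751e+00]), 'contact_force': array([-0.5677315 ,  0.35901873, -0.23116451]), 'wrist_torque': array([-0.03061849, -0.00170441,  0.01251116]), 'opening': 0.9982990837305181}
```

View pics/scene0.png

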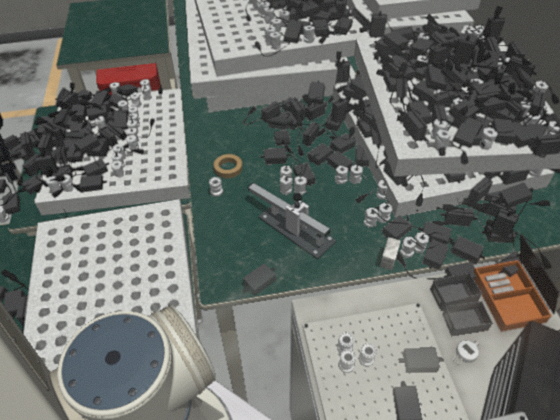

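View pics/top0.png

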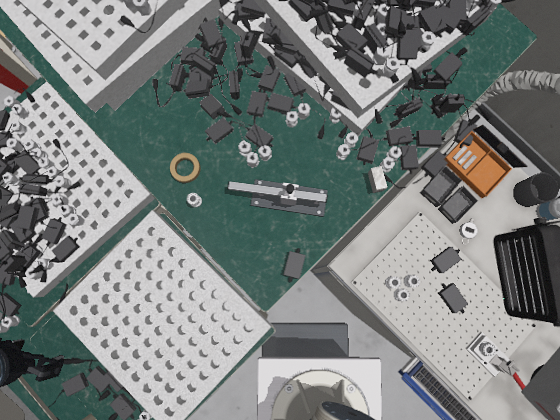

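```bash
python3 - <<'E'
from h import *
p=np.load('pics/top0.png.npz');im=p['p'][:,:,::-1]
c=im[165:230,215:345]; cv2.imwrite('pics/top0c.png',cv2.resize(c,None,fx=6,fy=6,interpolation=cv2.INTER_CUBIC))
p=np.load('pics/scene0.png.npz');im=p['p'][:,:,::-1]
c=im[170:265,230:350]; cv2.imwrite('pics/sc0c.png',cv2.resize(c,None,fx=6,fy=6,interpolation=cv2.INTER_CUBIC))
E
```

```text
(no output)
```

View pics/top0c.png

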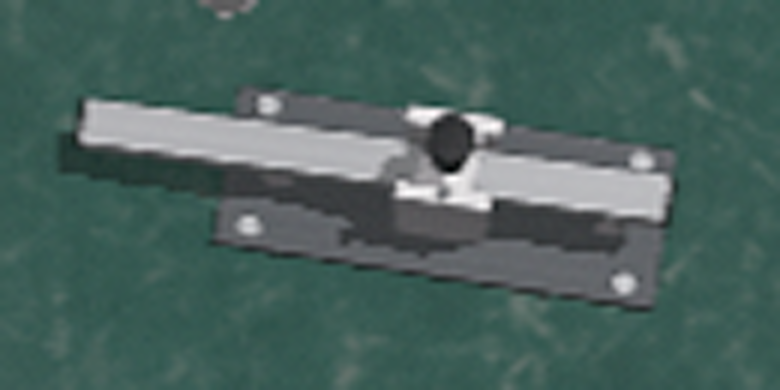

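View pics/sc0c.png

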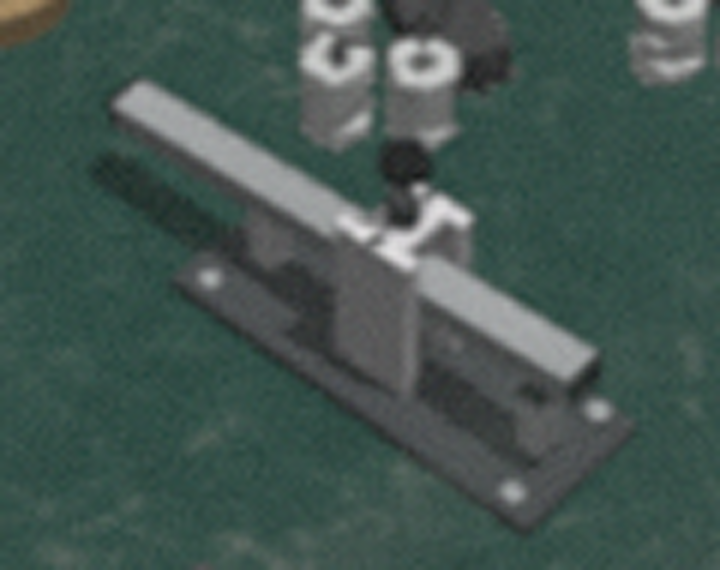

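```bash
cat >> h.py <<'E'
def ct(x,y,s=6,ox=215,oy=165): return (x+.5)/s-.5+ox,(y+.5)/s-.5+oy
E
python3 - <<'E'
from h import *
P=[onz('top',*ct(*q),8)[:2] for q in [(238,90),(673,152),(655,308),(213,241)]]
print(np.round(P,1),np.mean(P,0))
for a,b in((0,1),(3,2),(1,2),(0,3)):
    d=P[b]-P[a]; print(np.hypot(*d),np.degrees(np.arctan2(d[1],d[0])))
P=[onz('scene',*ct(x,y,6,230,170),8)[:2] for x,y in [(175,282),(633,427),(527,533)]]
print(np.round(P,1), (P[0]+P[1])/2) 
print('knob',onz('top',*ct(451,141),128),onz('scene',*ct(405,158,6,230,170),128))
d=np.load('pics/top0.png.npz')['d']
for x,y in [(100,120),(200,132),(300,145),(370,155),(500,177),(580,188),(650,197),(451,135)]:
    u,v=ct(x,y); print(ond('top',u,v,d[round(v),round(u)]).round(1))
# ends
for x,y,z in [(80,97,62),(80,143,62),(672,173,70),(664,221,70)]: print(onz('top',*ct(x,y),z).round(1))
E
```

```text
[[620.5 175.1]
 [593.5 -21.9]
 [522.1 -13.2]
 [550.8 185. ]] [571.70556235  81.23974759]
198.89015767562913 -97.79755388522152
200.28907539058864 -98.23184658298337
71.89657113545312 173.0591976589745
70.37110835086511 171.94342960128236
[[548.  182.7]
 [590.  -21.3]
 [519.5 -13. ]] [568.99779419  80.72340081]
knob [570.84499119  80.65139937 128.        ] [570.03443892  81.05769136 128.        ]
[595.1 231.4  55.4]
[589.4 187.6  58.4]
[583.2 144.2  62.2]
[578.4 114.1  65.2]
[568.9  58.5  67.4]
[562.5  25.1  76.5]
[559.6  -4.8  73.2]
[573.4  80.7 127.5]
[603.7 239.5  62. ]
[583.4 238.9  62. ]
[570.7 -14.5  70. ]
[549.9 -11.   70. ]
```

```bash
python3 - <<'E'
from h import *
z=np.load('pics/top0.png.npz');d=z['d']
for n,u,v in [('coup',193,199),('tape',185,153),('bin',150,195),('bin2',60,85),('bin3',200,220),('r',130,60)]:
    print(n,ond('top',u,v,d[v,u]).round(0))
# height map max over corridor between start & target
vs,us=np.mgrid[0:420:4,0:560:4]
P=np.array([ond('top',u,v,d[v,u]) for u,v in zip(us.ravel(),vs.ravel()) if d[v,u]>0])
m=(P[:,0]>150)&(P[:,0]<720)&(P[:,1]>150)&(P[:,1]<700)
Q=P[m]
for x in range(150,720,60):
    print(x,[int(Q[(Q[:,0]>=x)&(Q[:,0]<x+60)&(Q[:,1]>=y)&(Q[:,1]<y+60)][:,2].max(initial=-1)) for y in range(150,700,60)])
o=np.array([197.,593,231]);s=readout.sense();p=s['eef_pos'];yaw=s['tcp_rot'][2]
X=np.array([np.cos(yaw),np.sin(yaw)]);Y=np.array([np.sin(yaw),-np.cos(yaw)])
for t in [(598,274)]:
    dd=np.array(t)-p[:2]; print(dd@X,dd@Y)
E
```

```text
coup [561. 335.  32.]
tape [690. 365.  21.]
bin [ 599.  497. -108.]
bin2 [903. 751.   2.]
bin3 [509. 320.   3.]
r [911. 499. 122.]Traceback (most recent call last):
  File "<stdin>", line 7, in <module>
  File "h.py", line 16, in ond
    o,d=ray(name,u,v); return o+d*dep
        ~~~^^^^^^^^^^
  File "h.py", line 8, in ray
    c,f=K(name); x=(u-c['cx'])/f; y=(v-c['cy'])/f
        ~^^^^^^
  File "h.py", line 6, in K
    c=calibration(name); f=210/np.tan(np.radians(c['vfov'])/2); return c,f
ValueError: time passes only in moves, steps and waits
```

```bash
python3 - <<'E'
import re
s=open('h.py').read()
s=s.replace("def K(name):\n    c=calibration(name);","_C={}\ndef K(name):\n    c=_C.setdefault(name,None) or calibration(name); _C[name]=c;")
open('h.py','w').write(s)
E
python3 - <<'E'
from h import *
z=np.load('pics/top0.png.npz');d=z['d']
vs,us=np.mgrid[0:420:4,0:560:4]
P=np.array([ond('top',u,v,d[v,u]) for u,v in zip(us.ravel(),vs.ravel()) if d[v,u]>0])
for x in range(150,720,60):
    print(x,[int(P[(P[:,0]>=x)&(P[:,0]<x+60)&(P[:,1]>=y)&(P[:,1]<y+60)][:,2].max(initial=-1)) for y in range(150,700,60)])
s=readout.sense();p=s['eef_pos'];yaw=s['tcp_rot'][2];print(s['clock'])
X=np.array([np.cos(yaw),np.sin(yaw)]);Y=np.array([np.sin(yaw),-np.cos(yaw)])
dd=np.array((598,274))-p[:2]; print(dd@X,dd@Y)
E
```

```text
150 [-1, -1, -1, -1, 638, -1, 429, 336, 249, -1]
210 [-1, -1, -1, -1, 592, -1, 427, 407, 295, -1]
270 [2, -1, -1, -1, -1, -1, -1, -1, -1, -1]
330 [6, 4, -1, -1, -1, -1, -1, -1, -1, -1]
390 [4, 3, 4, -1, -1, -1, -1, -1, -1, -1]
450 [5, 7, 3, 2, -1, -1, -1, -1, -1, -1]
510 [11, 4, 42, 45, 4, -1, -1, -1, -1, -1]
570 [61, 58, 6, 23, 4, 4, -1, -1, -1, -1]
630 [55, 4, 4, 24, 22, 4, 6, -1, -1, -1]
690 [55, 44, 27, 4, 4, 5, 5, 5, -1, -1]
0.1
-481.0902736244146 -175.98560917240687
```

Call:
play_rows(rows=[[255,[-3.5,-1.3,0],[0,0,0.11]],[255,[-7,-2.6,0],[0,0,0.21]],[255,[-10.5,-3.9,0],[0,0,0.31]],[255,[-14,-5.2,0],[0,0,0.41]],[255,[-17.5,-6.5,0],[0,0,0.51]],[255,[-21,-7.8,0],[0,0,0.61]],[255,[-24.5,-9.1,0],[0,0,0.71]],[255,[-28,-10.4,0],[0,0,0.81]],[255,[-31.5,-11.7,0],[0,0,0.91]],[255,[-35,-13,0],[0,0,1.01]],[255,[-38.5,-14.3,0],[0,0,1.11]],[255,[-41.5,-15.3,0],[0,0,1.21]]], squeeze=20)

```text
clock: 1.1
eef_pos: [544.1, 315.0, 231.0]
tcp_rot: [-3.141, 0.001, 1.605]
contact_force: [-0.3, 0.6, 0.8]
opening: -0.0
```

```bash
cat >> h.py <<'E'
C0=np.array([570.5,81.0]); SY=np.array([.139,.990]); SX=np.array([.990,-.139])
def st():
    s=readout.sense(); p=s['eef_pos']; rel=p[:2]-C0
    print('t',round(s['clock'],2),'tcp',p.round(1),'rpy',np.round(s['tcp_rot'],3),'stand xy',(rel@SX).round(1),(rel@SY).round(1),'F',s['contact_force'].round(2),'op',round(s['opening'],3)); return s
def to(x,y,z):
    "stand xy target -> tool shift in cm"
    from scipy.spatial.transform import Rotation as R
    s=st(); t=np.array([*(C0+x*SX+y*SY),z]); Rm=R.from_euler('xyz',s['tcp_rot']).as_matrix()
    print('shift cm',(Rm.T@(t-s['eef_pos'])/10).round(2),'dyaw tool', round(s['tcp_rot'][2]-1.431,3))
E
python3 -c "
from h import *
to(0,195,150);to(0,195,42)"
```

```text
t 1.1 tcp [544.1 315.  231. ] rpy [-3.141e+00  1.000e-03  1.605e+00] stand xy -58.7 228.0 F [-0.25  0.63  0.76] op -0.0
shift cm [-4.28  5.21  8.1 ] dyaw tool 0.174
t 1.1 tcp [544.1 315.  231. ] rpy [-3.141e+00  1.000e-03  1.605e+00] stand xy -58.7 228.0 F [-0.25  0.63  0.76] op -0.0
shift cm [-4.27  5.21 18.9 ] dyaw tool 0.174
```

Call:
play_rows(rows=[[255,[-1.5,2,1],[0,0,0.1]],[255,[-3,4,3],[0,0,0.174]],[255,[-4.25,5.2,6],[0,0,0.174]],[255,[-4.25,5.2,9],[0,0,0.174]],[255,[-4.25,5.2,12],[0,0,0.174]],[255,[-4.25,5.2,15],[0,0,0.174]],[255,[-4.25,5.2,17.5],[0,0,0.174]],[255,[-4.25,5.2,18.9],[0,0,0.174]],[255,[-4.25,5.2,18.9],[0,0,0.174]],[255,[-4.25,5.2,18.9],[0,0,0.174]]])

```text
clock: 1.93
eef_pos: [596.1, 276.6, 42.1]
tcp_rot: [-3.141, 0.001, 1.437]
contact_force: [0.7, 1.3, 0.5]
opening: 0.001
```

```bash
python3 -c "
from h import *
to(0,195,42)
for n,(y0,x0) in dict(top=(150,200),scene=(140,220)).items():
    p,d=save(n,n+'1.png'); cv2.imwrite('pics/'+n+'1c.png',cv2.resize(p[y0:y0+100,x0:x0+133,::-1],None,fx=6,fy=6,interpolation=cv2.INTER_CUBIC))
"
```

```text
t 1.93 tcp [596.1 276.6  42.1] rpy [-3.141e+00  1.000e-03  1.437e+00] stand xy -1.8 197.2 F [0.66 1.29 0.5 ] op 0.001
shift cm [-0.24  0.18  0.01] dyaw tool 0.006
```

View pics/top1c.png

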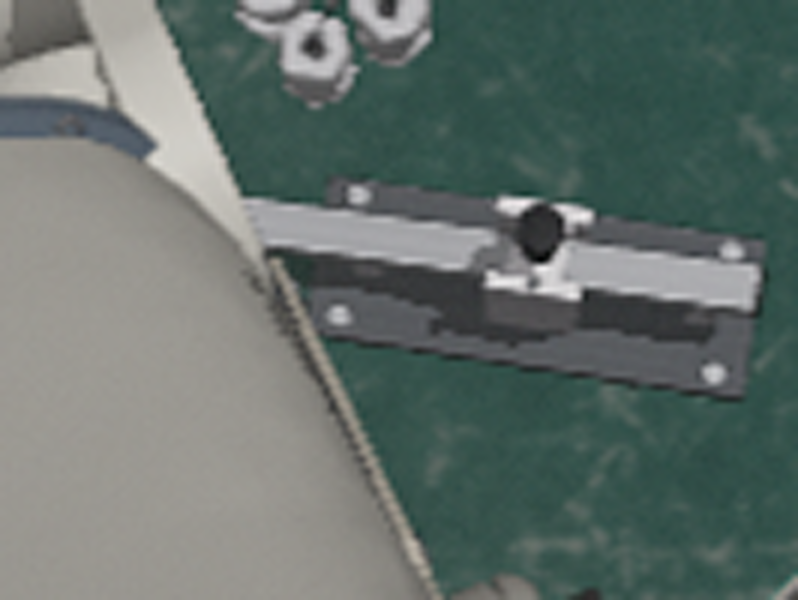

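View pics/scene1c.png

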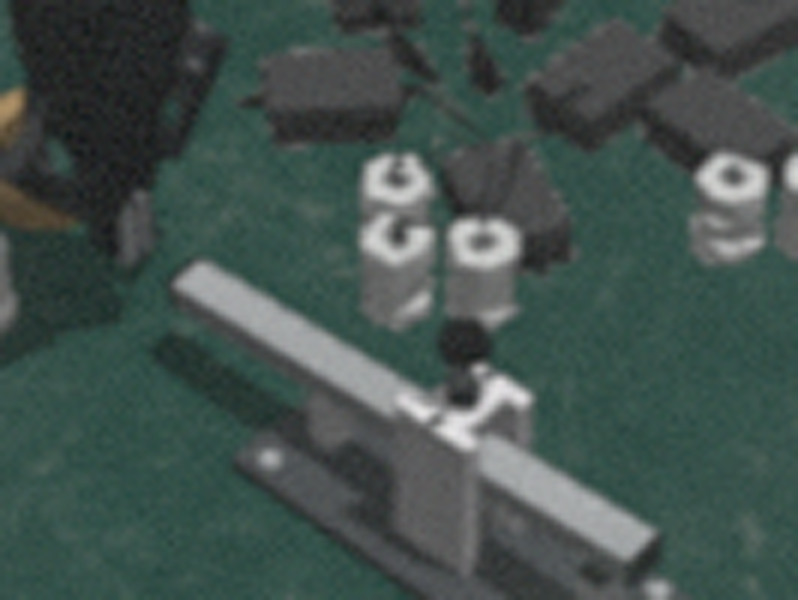

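Call:
play_rows(rows=[[255,[-0.6,0.2,0],[0,0,0]],[255,[-1.2,0.2,0],[0,0,0]],[255,[-1.6,0.2,0],[0,0,0]],[255,[-1.8,0.2,0],[0,0,0]],[255,[-2.0,0.2,0],[0,0,0]],[255,[-2.2,0.2,0],[0,0,0]],[255,[-2.4,0.2,0],[0,0,0]],[255,[-2.6,0.2,0],[0,0,0]],[255,[-2.8,0.2,0],[0,0,0]],[255,[-3.0,0.2,0],[0,0,0]],[255,[-3.2,0.2,0],[0,0,0]],[255,[-3.2,0.2,0],[0,0,0]]])

```text
clock: 3.03
eef_pos: [594.4, 244.8, 42.7]
tcp_rot: [3.141, -0.001, 1.437]
contact_force: [1.2, 4.4, 3.5]
opening: -0.001
```

```bash
cat >> h.py <<'E'
def fit(p,d,name='scene'):
    "bar top: light grey px near the bar line; stand frame fit z vs y"
    vs,us=np.mgrid[0:420,0:560]; 
    T=np.array(K(name)[0]['cam_to_world']); c,f=K(name)
    x=(us-c['cx'])/f;y=(vs-c['cy'])/f;a,b=x,y
    for _ in range(8):
        s=1+c['k1']*(a*a+b*b);a,b=x/s,y/s
    W=np.stack([a*d,b*d,d],-1)@T[:3,:3].T+T[:3,3]
    g=p.astype(int); grey=(g.min(-1)>110)&(g.max(-1)-g.min(-1)<35)
    rel=W[...,:2]-C0; X=rel@SX;Y=rel@SY;Z=W[...,2]
    m=grey&(abs(X)<11)&(abs(Y)>28)&(abs(Y)<190)&(Z>40)&(Z<90)&(d>0)
    A=np.polyfit(Y[m],Z[m],1); 
    for _ in range(3):
        r_=abs(Z-np.polyval(A,Y)); mm=m&(r_<5); A=np.polyfit(Y[mm],Z[mm],1)
    print('fit n',mm.sum(),'slope %.4f z0 %.1f'%tuple(A),'y range',np.percentile(Y[mm],[0.5,99.5]).round(1)); return A
def look(k):
    p,d=save('scene','scene%s.png'%k); fit(p,d); cv2.imwrite('pics/scene%sc.png'%k,cv2.resize(p[140:240,220:353,::-1],None,fx=6,fy=6,interpolation=cv2.INTER_CUBIC))
E
python3 -c "
from h import *
for k in '01':
    z=np.load('pics/scene%s.png.npz'%k); fit(z['p'],z['d'])
st(); look('2')"
```

```text
fit n 425 slope -0.0758 z0 66.7 y range [-92.6 158.3]
fit n 427 slope -0.0772 z0 66.8 y range [-92.2 160. ]
t 3.03 tcp [594.4 244.8  42.7] rpy [ 3.141e+00 -1.000e-03  1.437e+00] stand xy 0.9 165.5 F [1.22 4.41 3.47] op -0.001
fit n 430 slope -0.0791 z0 66.8 y range [-100.2  151.3]
```

View pics/scene2c.png

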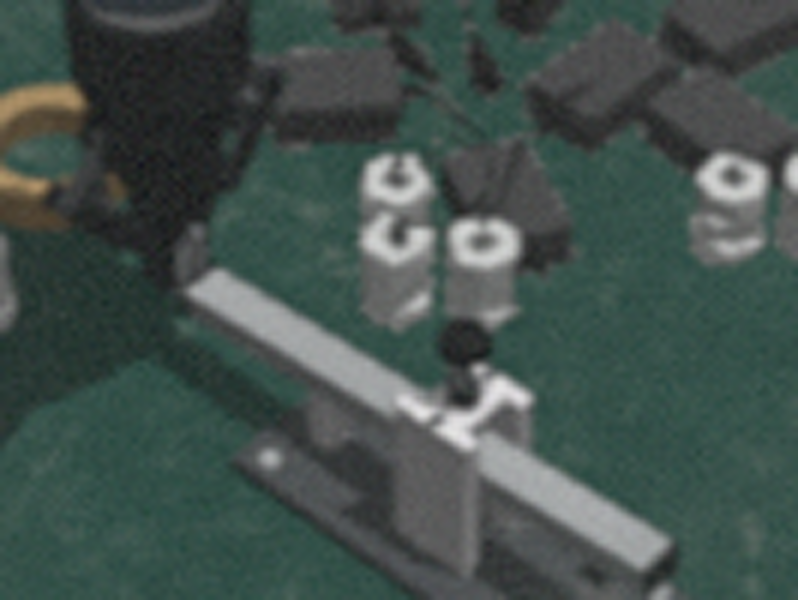

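Call:
play_rows(rows=[[255,[-0.15,0,0],[0,0,0]],[255,[-0.3,0,0],[0,0,0]],[255,[-0.4,0,0],[0,0,0]],[255,[-0.4,0,0],[0,0,0]],[255,[-0.2,0,0],[0,0,0]],[255,[0.1,0,0],[0,0,0]],[255,[0.1,0,0],[0,0,0]],[255,[0.1,0,0],[0,0,0]],[255,[0.1,0,0],[0,0,0]],[255,[0.1,0,0],[0,0,0]]])

```text
clock: 3.92
eef_pos: [593.9, 245.5, 42.0]
tcp_rot: [-3.141, 0.0, 1.437]
contact_force: [-0.7, -0.3, -0.2]
opening: -0.003
```

```bash
python3 -c "
from h import *
st(); look('3')"
```

```text
t 3.92 tcp [593.9 245.5  42. ] rpy [-3.141  0.     1.437] stand xy 0.3 166.1 F [-0.67 -0.29 -0.24] op -0.003
fit n 436 slope -0.0762 z0 66.7 y range [-102.7  147.4]
```

Call:
play_rows(rows=[[255,[-0.3,0,0],[0,0,0]],[255,[-0.5,0,0],[0,0,0]],[255,[-0.65,0,0],[0,0,0]],[255,[-0.8,0,0],[0,0,0]],[255,[-0.9,0,0],[0,0,0]],[255,[-0.9,0,0],[0,0,0]],[255,[-0.7,0,0],[0,0,0]],[255,[-0.4,0,0],[0,0,0]],[255,[-0.4,0,0],[0,0,0]],[255,[-0.4,0,0],[0,0,0]],[255,[-0.4,0,0],[0,0,0]],[255,[-0.4,0,0],[0,0,0]]])

```text
clock: 4.97
eef_pos: [593.5, 241.6, 42.2]
tcp_rot: [-3.141, 0.0, 1.437]
contact_force: [0.6, 0.7, 0.2]
opening: 0.001
```

```bash
python3 -c "
from h import *
st(); look('4')"
```

```text
t 4.97 tcp [593.5 241.6  42.2] rpy [-3.141  0.     1.437] stand xy 0.4 162.2 F [0.64 0.71 0.2 ] op 0.001
fit n 443 slope -0.0756 z0 66.8 y range [-108.9  141.9]
```

Call:
play_rows(rows=[[255,[-0.3,0,0],[0,0,0]],[255,[-0.5,0,0],[0,0,0]],[255,[-0.65,0,0],[0,0,0]],[255,[-0.8,0,0],[0,0,0]],[255,[-0.9,0,0],[0,0,0]],[255,[-0.9,0,0],[0,0,0]],[255,[-0.7,0,0],[0,0,0]],[255,[-0.4,0,0],[0,0,0]],[255,[-0.4,0,0],[0,0,0]],[255,[-0.4,0,0],[0,0,0]],[255,[-0.4,0,0],[0,0,0]],[255,[-0.4,0,0],[0,0,0]]])

```text
clock: 6.02
eef_pos: [593.0, 237.6, 42.2]
tcp_rot: [-3.141, 0.0, 1.437]
contact_force: [0.2, 0.8, 0.6]
opening: -0.004
```

```bash
python3 -c "
from h import *
st(); look('5')"
```

```text
t 6.02 tcp [593.  237.6  42.2] rpy [-3.141  0.     1.437] stand xy 0.5 158.2 F [0.23 0.8  0.61] op -0.004
fit n 430 slope -0.0763 z0 66.7 y range [-112.4  138. ]
```

Call:
play_rows(rows=[[255,[-0.3,0,0],[0,0,0]],[255,[-0.5,0,0],[0,0,0]],[255,[-0.65,0,0],[0,0,0]],[255,[-0.8,0,0],[0,0,0]],[255,[-0.9,0,0],[0,0,0]],[255,[-0.9,0,0],[0,0,0]],[255,[-0.7,0,0],[0,0,0]],[255,[-0.4,0,0],[0,0,0]],[255,[-0.4,0,0],[0,0,0]],[255,[-0.4,0,0],[0,0,0]],[255,[-0.4,0,0],[0,0,0]],[255,[-0.4,0,0],[0,0,0]]])

```text
clock: 7.07
eef_pos: [592.4, 233.7, 42.1]
tcp_rot: [-3.141, 0.0, 1.437]
contact_force: [0.3, -0.1, 0.8]
opening: 0.003
```

```bash
python3 -c "
from h import *
st(); look('6')"
```

```text
t 7.07 tcp [592.4 233.7  42.1] rpy [-3.141  0.     1.437] stand xy 0.4 154.2 F [ 0.32 -0.05  0.79] op 0.003
fit n 430 slope -0.0764 z0 66.6 y range [-116.5  135. ]
```

Call:
play_rows(rows=[[255,[-0.3,0,0],[0,0,0]],[255,[-0.5,0,0],[0,0,0]],[255,[-0.65,0,0],[0,0,0]],[255,[-0.8,0,0],[0,0,0]],[255,[-0.9,0,0],[0,0,0]],[255,[-0.9,0,0],[0,0,0]],[255,[-0.7,0,0],[0,0,0]],[255,[-0.4,0,0],[0,0,0]],[255,[-0.4,0,0],[0,0,0]],[255,[-0.4,0,0],[0,0,0]],[255,[-0.4,0,0],[0,0,0]],[255,[-0.4,0,0],[0,0,0]]])

```text
clock: 8.12
eef_pos: [591.9, 229.7, 42.2]
tcp_rot: [-3.141, 0.0, 1.437]
contact_force: [0.8, -0.6, 0.1]
opening: 0.002
```

```bash
python3 -c "
from h import *
st(); look('7')"
```

```text
t 8.12 tcp [591.9 229.7  42.2] rpy [-3.141  0.     1.437] stand xy 0.5 150.2 F [ 0.8  -0.57  0.09] op 0.002
fit n 449 slope -0.0573 z0 66.6 y range [-120.   130.2]
```

```bash
true
```

Call:
play_rows(rows=[[255,[0,0,0],[0,0,0]],[255,[0,0,0],[0,0,0]],[255,[0,0,0],[0,0,0]],[255,[0,0,0],[0,0,0]],[255,[0,0,0],[0,0,0]],[255,[0,0,0],[0,0,0]]])

```text
clock: 8.67
eef_pos: [592.0, 229.8, 42.3]
tcp_rot: [3.142, -0.0, 1.437]
contact_force: [0.5, -0.1, -0.6]
opening: -0.002
```

```bash
python3 -c "
from h import *
st(); look('8')"
```

```text
t 8.67 tcp [592.  229.8  42.3] rpy [ 3.142 -0.     1.437] stand xy 0.6 150.3 F [ 0.51 -0.12 -0.61] op -0.002
fit n 444 slope -0.0499 z0 66.5 y range [-120.   129.3]
```

Call:
play_rows(rows=[[255,[-0.3,0,0],[0,0,0]],[255,[-0.5,0,0],[0,0,0]],[255,[-0.6,0,0],[0,0,0]],[255,[-0.7,0,0],[0,0,0]],[255,[-0.8,0,0],[0,0,0]],[255,[-0.85,0,0],[0,0,0]],[255,[-0.85,0,0],[0,0,0]],[255,[-0.7,0,0],[0,0,0]],[255,[-0.3,0,0],[0,0,0]],[255,[0.1,0,0],[0,0,0]],[255,[0.1,0,0],[0,0,0]],[255,[0.1,0,0],[0,0,0]]])

```text
clock: 9.72
eef_pos: [592.1, 231.1, 42.2]
tcp_rot: [-3.142, 0.0, 1.437]
contact_force: [-0.3, 0.2, -0.3]
opening: 0.004
```

Call:
play_rows(rows=[[255,[0,0,0],[0,0,0]],[255,[0,0,0],[0,0,0]],[255,[0,0,0],[0,0,0]],[255,[0,0,0],[0,0,0]],[255,[0,0,0],[0,0,0]],[255,[0,0,0],[0,0,0]],[255,[0,0,0],[0,0,0]],[255,[0,0,0],[0,0,0]],[255,[0,0,0],[0,0,0]],[255,[0,0,0],[0,0,0]]])

```text
clock: 10.55
eef_pos: [592.2, 230.8, 42.3]
tcp_rot: [3.142, -0.0, 1.437]
contact_force: [0.4, 0.2, 0.1]
opening: 0.002
```

```bash
python3 -c "
from h import *
st(); look('9')"
```

```text
t 10.55 tcp [592.2 230.8  42.3] rpy [ 3.142 -0.     1.437] stand xy 0.6 151.3 F [0.45 0.24 0.07] op 0.002
fit n 471 slope 0.0030 z0 66.2 y range [-124.4  127.5]
```

View pics/scene9c.png

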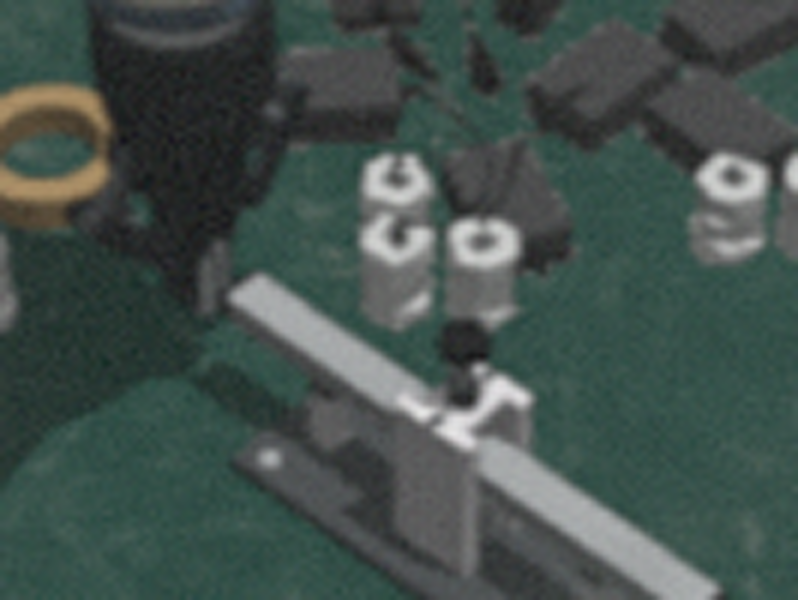

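Call:
play_rows(rows=[[255,[1,0,0],[0,0,0]],[255,[2.5,0,0],[0,0,0]],[255,[3,0,-3],[0,0,0]],[255,[3,0,-7],[0,0,0]],[255,[3,0,-10.5],[0,0,0]],[255,[0,0,-12.5],[0,0,0]],[255,[-3.5,0,-12.5],[0,0,0]],[255,[-7,0,-12.5],[0,0,0]],[255,[-10.5,0,-12.5],[0,0,0]],[255,[-13.5,0,-12.5],[0,0,0]],[255,[-15.1,0,-12.5],[0,0,0]],[255,[-15.1,0,-12.5],[0,0,0]]])

```text
clock: 11.6
eef_pos: [572.0, 79.4, 167.6]
tcp_rot: [3.141, 0.001, 1.435]
contact_force: [0.3, -0.1, -0.1]
opening: -0.0
```

```bash
python3 -c "
from h import *
to(0,0,127); look('10');p,d=save('top','top10.png');cv2.imwrite('pics/top10c.png',cv2.resize(p[150:250,200:333,::-1],None,fx=6,fy=6))"
```

```text
t 11.6 tcp [572.   79.4 167.6] rpy [3.141e+00 1.000e-03 1.435e+00] stand xy 1.7 -1.4 F [ 0.29 -0.11 -0.15] op -0.0
shift cm [ 0.14 -0.17  4.06] dyaw tool 0.004
fit n 283 slope 0.0054 z0 66.5 y range [-125.2  125.5]
```

View pics/scene10c.png

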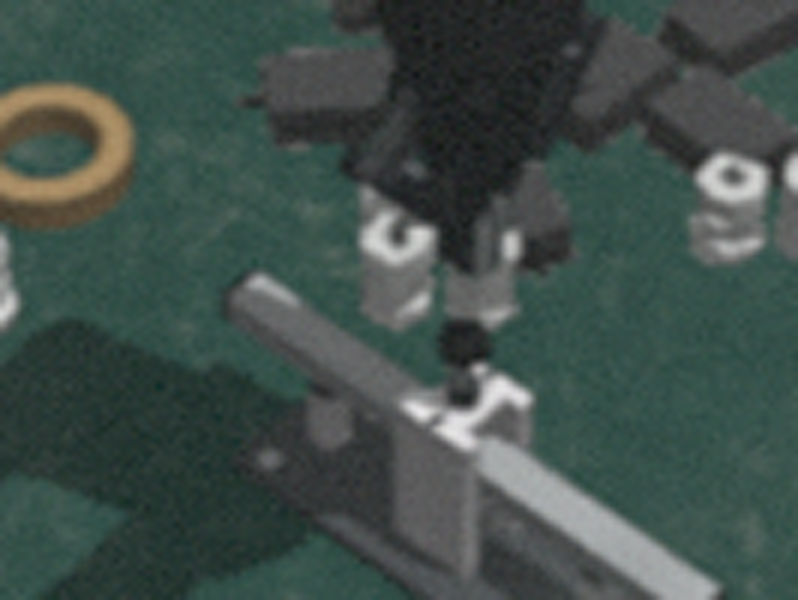

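Call:
play_rows(rows=[[255,[0.14,-0.1,1.5],[0,0,0]],[255,[0.14,-0.17,3],[0,0,0]],[255,[0.14,-0.17,3.6],[0,0,0]],[255,[0.14,-0.17,3.8],[0,0,0]],[255,[0.14,-0.17,4.0],[0,0,0]],[255,[0.14,-0.17,4.2],[0,0,0]],[255,[0.14,-0.17,4.4],[0,0,0]],[255,[0.14,-0.17,4.6],[0,0,0]],[255,[0.14,-0.17,4.8],[0,0,0]],[255,[0.14,-0.17,4.9],[0,0,0]],[255,[0.14,-0.17,4.9],[0,0,0]]])

```text
clock: 12.62
eef_pos: [571.1, 83.1, 118.7]
tcp_rot: [3.14, -0.001, 1.437]
contact_force: [0.6, 4.0, 4.0]
opening: -0.001
```

```bash
python3 -c "
from h import *
to(0,0,116); look('11')"
```

```text
t 12.62 tcp [571.1  83.1 118.7] rpy [ 3.140e+00 -1.000e-03  1.437e+00] stand xy 0.3 2.1 F [0.57 4.01 3.97] op -0.001
shift cm [-0.21 -0.03  0.27] dyaw tool 0.006
fit n 284 slope 0.0059 z0 66.5 y range [-125.  126.]
```

View pics/scene11c.png

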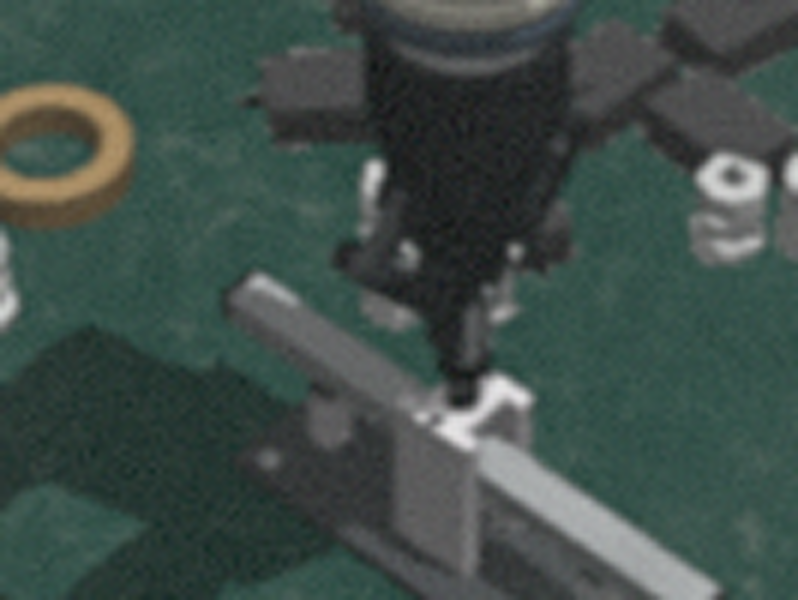

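Call:
play_rows(rows=[[255,[0,0,0.1],[0,0,0]],[255,[0,0,0.2],[0,0,0]],[255,[0,0,0.3],[0,0,0]],[255,[0,0,0.35],[0,0,0]],[255,[0,0,0.35],[0,0,0]],[255,[0,0,0.35],[0,0,0]]])

```text
clock: 13.17
eef_pos: [571.1, 83.0, 115.9]
tcp_rot: [3.14, -0.001, 1.437]
contact_force: [-2.0, 2.8, 12.3]
opening: -0.001
```

```bash
python3 -c "
from h import *
to(0,0,116); look('12')"
```

```text
t 13.17 tcp [571.1  83.  115.9] rpy [ 3.140e+00 -1.000e-03  1.437e+00] stand xy 0.4 2.1 F [-1.97  2.78 12.31] op -0.001
shift cm [-0.21 -0.04 -0.01] dyaw tool 0.006
fit n 290 slope 0.0077 z0 66.4 y range [-125.   124.9]
```

Call:
play_rows(rows=[[255,[0,0,-0.2],[0,0,0]],[255,[0,0,-0.4],[0,0,0]],[255,[0,0,-0.6],[0,0,0]],[255,[0,0,-0.8],[0,0,0]],[255,[0,0,-1.0],[0,0,0]],[255,[0,0,-1.2],[0,0,0]],[255,[0,0,-1.4],[0,0,0]],[255,[0,0,-1.8],[0,0,0]],[255,[0,0,-3],[0,0,0]],[255,[0,0,-6],[0,0,0]],[255,[0,0,-9],[0,0,0]],[255,[0,0,-10],[0,0,0]]])

```text
clock: 14.22
eef_pos: [572.3, 83.0, 219.6]
tcp_rot: [3.137, -0.001, 1.437]
contact_force: [1.2, 0.5, 0.8]
opening: 0.005
```

Call:
play_rows(rows=[[255,[0,0,0],[0,0,0]],[255,[0,0,0],[0,0,0]],[255,[0,0,0],[0,0,0]],[255,[0,0,0],[0,0,0]],[255,[0,0,0],[0,0,0]],[255,[0,0,0],[0,0,0]],[255,[0,0,0],[0,0,0]],[255,[0,0,0],[0,0,0]]])

```text
clock: 14.88
eef_pos: [570.4, 82.8, 214.4]
tcp_rot: [-3.141, 0.0, 1.437]
contact_force: [0.1, 0.5, 0.1]
opening: -0.0
```

```bash
python3 -c "
from h import *
st(); look('13'); look('14')"
```

```text
t 14.88 tcp [570.4  82.8 214.4] rpy [-3.141  0.     1.437] stand xy -0.4 1.7 F [0.13 0.54 0.08] op -0.0
fit n 311 slope 0.0052 z0 66.4 y range [-125.3  125.6]
fit n 308 slope 0.0060 z0 66.3 y range [-124.5  124.6]
```

View pics/scene14c.png

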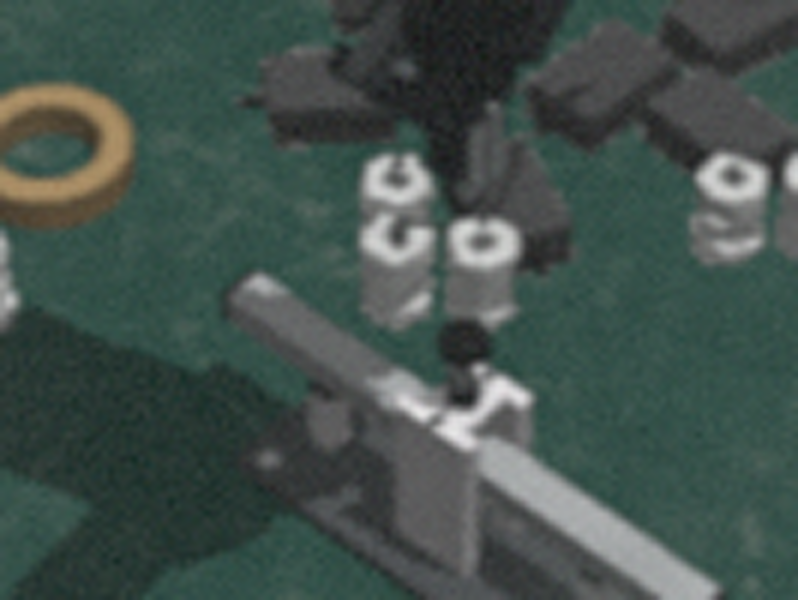

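The bar is level, the knob is back up at pixel (465,340), and the arm is clear of everything.

```bash
python3 -c "
from h import *
r.sign_off()"
```

```text
the job is handed in; nothing more can be done
```

The bar is balanced level on the knife edge and the punch has been pressed and released. I handed the job in at about 15 s of the 61 s allowed; no verdict is reported.

- **Sliding:** I pushed the bar from its +y end face with the closed fingers, in steps of about 4 mm. I backed off after each step and read the tilt with the depth camera. When it hung half tipped (slope about −0.05), I pushed about 3.5 mm further. It then settled level by itself, with a slope of about 0.003.
- **Punch:** I pressed the knob down 12 mm. The force reached 12 N against the 6 N needed for full travel, so it was bottomed out. Then I released it slowly.
- **Last checks:** The bar's slope was 0.005–0.006, under the 0.03 limit. Its top measured about 66 mm, as expected for a bar level on the edge. The knob was back up and the tool was clear, about 85 mm above it.
- **Not confirmed:** About 3–4 N of sideways force showed while pressing, with the tool about 2 mm off centre along the bar, but the bar did not visibly move. The tip's force on the bar was not measured directly. I did not measure the bystanders again. The tape roll looks unmoved in the last picture, and the arm's path kept clear of all four.

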